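Slide the aerosol can into its parking bay

TASK

Push the tall aerosol can across the bench, standing upright all the way, into the empty one of the two grey sheet-metal parking bays, all the way in until it stands against the bay's back plate, then draw the hand back. Only push it gently with the fingers low on its body, in the lower third of its height: do not grip, lift or tip it. Leave the oil can in the other bay and the other things on the bench where they are.

Things in the scene. Friction and masses are not known exactly. Their poses are not given: they have to be found in the camera images.
- spray_can: Aerosol can with a pale cap, upright and loose: round, 64 mm across, 225 mm tall, 0.3 to 0.55 kg. Origin: centre of its underside; z up through the cap. It slides if pushed below about 35 mm above the bench; higher, it may tip. It is taller than the fingers are long: lean the tool about 30 degrees, palm away from the can, or push with the back of an open finger. It stays where the push ends.
- free_bay: Empty parking bay, fixed: a U of grey 3 mm sheet, walls 50 mm high, no floor. Inside 90 mm wide (its y), 75 deep (its x); back plate's inner face at x = +37.5 mm. Open at -x: from x = -37.5 mm lips flare out to a mouth 108 mm wide at x = -51 mm. Low screwed feet (5 mm high) reach 22 mm out from each side. Origin: pocket centre on the bench; +x points into the bay; yaw -0.1 to 0.35 rad.
- free_bay_seat (a point): Point on the bench in the empty bay where the can's centre lies when it touches the back plate in the middle (5.5 mm beyond the bay's origin along its +x).
- taken_bay: The other parking bay, of the same shape, fixed to the bench; it holds the oil can. Origin and axes as for the empty bay.
- oil_can: Red oil can with a thin spout, round body 75 mm across and 88 mm high, 176 mm with the spout; stands loose in the other bay. Origin: centre of its underside. To be left alone.
- burr_tin: Open round tin of scribers, 70 mm across, 79 mm high (146 mm with its contents), loose, to the right of the bays. Origin: centre of its underside. To be left alone.
- grease_pot: Lidded black pot, 70 mm across and 55 mm high, loose, behind the bays. Origin: centre of its underside. To be left alone.
- pliers_1: Pliers with red handles lying flat, 61 x 193 x 15 mm, loose, at the back, to the right of the pot. Origin: centre of their underside, length along their y. To be left alone.
Not all that is in view belongs to the job. Several things look just like the spray_can: the one meant starts nearest to the robot's base.

How it is judged:
By the outcome, as a careful person would: the job done as asked, in the order asked, and still so for the second after the job is handed in, with the robot touching nothing.
It also fails if it takes over 54 s, if anything falls off the work surface, if the arm or the gripper's body presses on something with over 40 N, if the wrist force passes 120 N, or if a joint passes its speed limit or range.

ROBOT

A 6-joint arm with a two-finger parallel gripper is mounted at the origin on a cart in front of the work surface, level with it; the furniture and walls round the work are solid. World frame = base frame: x ahead of the robot, y to its left, z up, the work surface at z = 0. Lengths are in m, angles in rad, forces in N, time in s.
With the tool pointing down it reaches from about 0.25 to 0.8 m from the base axis. Payload 3.9 kg.
Tool frame: the origin (TCP) lies between the finger pads, 19 mm behind the fingertips; this is the grasp point; z points along the fingers, y is the line along which they close (so a half turn about z gives the same grasp; the last joint's range is limited). The gripper opens to 85 mm and grips with 20 to 120 N. Pads are 22 mm wide; open, the fingers measure 114 mm over their backs; the gripper's body (76 mm by 85 mm) begins 54 mm behind the grasp point. The pads swing forward as they close: fully open they stand 13 mm farther back than shut.
Start: joints at [-1.144, 0.26, -0.138, 1.173, 0, 1.571], TCP at [0.217, -0.478, 0.25] pointing down, gripper open.
Joint ranges: [-2.78, 2.78], [-0.83, 1.72], [-1.28, 1.37], [-1.9, 2.12], [-1.57, 1.48], [-3.14, 3.14]. Speed limits (rad/s): [2.57, 2.57, 3.14, 3.14, 3.14, 3.14].

INTERFACE

Orientations are given as a unit quaternion [x, y, z, w].
In Python, from workcell import ctrl gives the robot as it stands. The module is installed in compiled form; this text tells all that it offers.
- The arm moves only by the shell command python3 -m handwheel 'ROWS' [FORCE]. ROWS is JSON, a list of rows, each a list of 7 numbers: the shift along the tool's x, y, z in cm, then the turn, a rotation vector about the tool's x, y, z in degrees, then the opening, from 0 (shut) to 1 (fully open). A call has 1 to 10 rows; each row shifts and turns the commanded pose from where the row before left it, along the tool's axes as they then stand; what a row does not reach is not made up. A row lasts 1/8 s, in which the tool goes at most 62.5 mm and 10.7 degrees, less where a joint would pass 70% of its speed; a pose out of reach is approached as far as the arm can. A call is refused whole if a number of a shift passes 6.25 or a number of a turn 10.7, either way. A call with a gripper value outside its range is refused whole. The fingers move at their own pace and stop on an object; FORCE is the grip in N (left out, the last holds). Time passes only in rows, so rows that do not move let the fingers close. It gives the time, the measured TCP pose, the force, the opening and the grip force at its end, in the units of the state.
- ctrl.read_state(): the state, without advancing time (a new reading comes with each control period).
- ctrl.read_camera(name): name is "scene" or "top" or "wrist"; returns a dict with "frame" (400x640x3 uint8, red, green, blue), "camera_matrix" (3x3 intrinsics, pixels), "rvec" (rotation vector, rad) and "tvec" (3), from world to camera coordinates, as OpenCV has them. Camera axes: x right, y down, z forward; pixel columns grow to the right and rows downward; lengths in m; the calibration is good to about 2 mm. The wrist camera is an equidistant fisheye: a pixel r from the principal point sees the ray r / f radians off the axis. A picture is of the moment at which its call begins. There is no depth.
- ctrl.finish_job(): hands the job in; it is judged then, once.
Trained networks look in a picture, given as the dict that the camera call returned (one of the last four; its "shot" number tells which), for a name from the list of things; names that differ only in an ending like _2 or _b are one class to them, and where a whole thing is asked for, a point or a joint stands for the part that bears it (a point fixed in the world has none). Each returns a list of dicts, best first, with "score" (0 to 1); they miss things now and then, are a little off and sometimes report something else, mostly with a low value. They report only what shows in the picture. A call takes as long as a camera call. They do not tell look-alikes from the thing itself.
- ctrl.cut_out(picture, label): "region" (400x640 bool, what is visible of it) and "rect" ([centre column, centre row, width, height] in pixels, round what is visible of it).
The state is a dict: "clock": time; "joint_pos": joint angles; "dq": joint speeds; "effort": joint torques, N m; "tool_pos": TCP position; "orientation": TCP orientation; "wrist_force": force on the tool from outside, world axes, zero at the start; "ft_torque": the same for the moment, N m; "grip_width": opening from 0.0 (shut) to 1.0 (fully open); "grip_force": force on a finger pad.
Only numpy, scipy, OpenCV 4.12 (cv2) and the standard library are available. Lean on these libraries where they do the work, as an engineer would, in place of code of your own. Each camera call takes 0.05 s, during which the arm holds its last target. There are 200 camera calls.

## Working session

There is one attempt and no reset: what is moved stays moved. The work goes in short steps, Python scripts to look and compute and a shell command to move; the robot and the scene stay as the last step left them, time stands still between calls to the robot, and variables do not carry over. Pictures are saved under pics/ and viewed, at most 10 in all, crops included, and the job is handed in when it is done.

```bash
mkdir -p pics; python3 - <<'E'
from workcell import ctrl
import cv2,numpy as np
s=ctrl.read_state();print(s)
for n in("scene","top"):
    p=ctrl.read_camera(n);cv2.imwrite(f"pics/{n}0.png",p["frame"][:,:,::-1])
    R=cv2.Rodrigues(np.array(p["rvec"]))[0];print(n,p["camera_matrix"],-R.T@np.array(p["tvec"]).ravel())
    for l in("spray_can","free_bay","taken_bay","oil_can","burr_tin","grease_pot"):
        for d in ctrl.cut_out(p,l):print(l,round(d["score"],2),np.round(d["rect"]))
E
```

```text
{'clock': 0.0, 'joint_pos': array([-1.14401811e+00,  2.60688992e-01, -1.39389558e-01,  1.17268746e+00,
       -3.44691416e-05,  1.57086178e+00]), 'dq': array([-0.00059506, -0.00012413, -0.00067454,  0.00132933, -0.00124173,
        0.00109917]), 'effort': array([ 2.63159345e-04, -4.05676639e+01,  2.53924799e+01,  1.86905143e-02,
        1.90408246e-04,  2.16378830e-06]), 'tool_pos': array([ 0.21704053, -0.4773233 ,  0.2491545 ]), 'orientation': array([ 9.77325259e-01,  2.11741275e-01, -2.25438586e-04, -9.58848584e-04]), 'wrist_force': array([0.063839  , 0.92753851, 0.20235384]), 'ft_torque': array([-0.02640123, -0.00877648,  0.02472777]), 'grip_force': 0.0, 'grip_width': 1.0008666180784127}
scene [[514.98402401   0.         306.66971066]
 [  0.         514.98402401 198.65505631]
 [  0.           0.           1.        ]] [0.43892378 0.87028061 0.59452803]
spray_can 0.66 [377. 242.  57. 149.]
spray_can 0.56 [404. 176.  49. 134.]
free_bay 0.93 [333. 186.  62.  62.]
taken_bay 0.77 [294. 268.  66.  79.]
oil_can 0.56 [290. 234.  51.  79.]
burr_tin 0.78 [335. 130.  34.  61.]
grease_pot 0.81 [225. 210.  42.  45.]
top [[511.70952032   0.         321.94547224]
 [  0.         511.70952032 203.86442959]
 [  0.           0.           1.        ]] [0.33395974 0.1537657  1.13947478]
spray_can 0.93 [223. 256.  47.  45.]
spray_can 0.7 [307. 264.  32.  43.]
free_bay 0.68 [337. 211.  58.  40.]
taken_bay 0.85 [240. 209.  60.  58.]
taken_bay 0.49 [338. 211.  59.  45.]
oil_can 0.76 [241. 208.  34.  35.]
burr_tin 0.58 [408. 195.  38.  42.]
grease_pot 0.67 [278. 143.  32.  29.]
```

View pics/scene0.png

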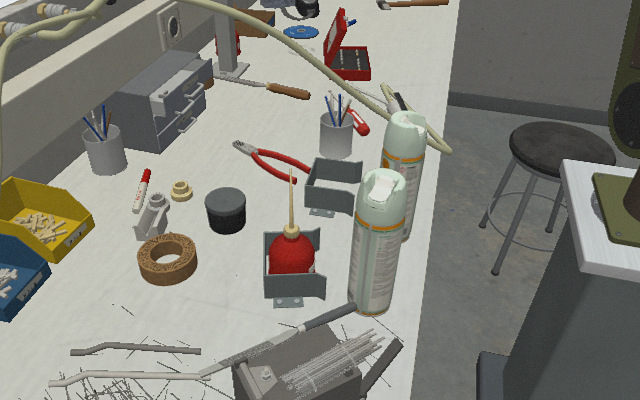

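View pics/top0.png

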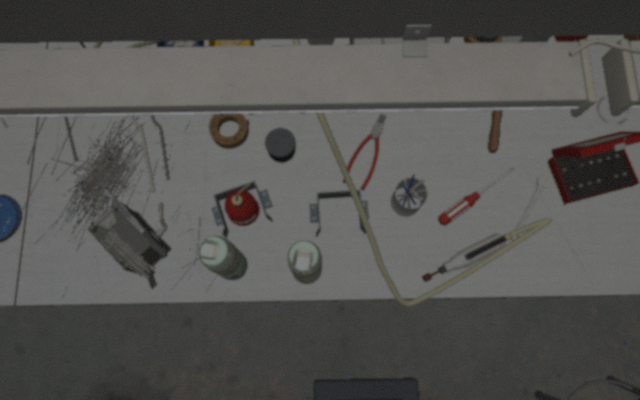

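The scene view shows the two look-alike cans at (377,242) and (404,176), the red oil can in its bay at (293,255) and the empty bay at (333,186). In the top view the cans are at (220,255) and (305,260), with the empty bay at (338,211) and a hose running across it.

```bash
cat > h.py <<'E'
import cv2,numpy as np
from workcell import ctrl
def uv(p,P):
    return cv2.projectPoints(np.array(P,float).reshape(-1,3),np.array(p["rvec"]),np.array(p["tvec"]),np.array(p["camera_matrix"]),None)[0].reshape(-1,2)
def onz(p,px,z):
    R=cv2.Rodrigues(np.array(p["rvec"]))[0];C=-R.T@np.array(p["tvec"]).ravel()
    d=R.T@np.linalg.inv(p["camera_matrix"])@np.array([px[0],px[1],1.]);return C+d*(z-C[2])/d[2]
def circ(x,y,z,r,n=24):
    a=np.linspace(0,2*np.pi,n,0);return np.c_[x+r*np.cos(a),y+r*np.sin(a),0*a+z]
E
python3 - <<'E'
from h import *
t=ctrl.read_camera("top");s=ctrl.read_camera("scene")
for px in((215,250),(304,257)):print("cap",onz(t,px,.22))
for px in((405,300),(380,256),(345,160)):
    for z in(0,.1,.2,.3):
        P=onz(t,px,z);print(px,z,P.round(3),uv(s,P).round())
a=cv2.resize(t["frame"][160:290,270:390],None,fx=4,fy=4,interpolation=cv2.INTER_CUBIC)
a=cv2.convertScaleAbs(a,alpha=1.6)
b=cv2.resize(s["frame"][130:260,290:370],None,fx=4,fy=4,interpolation=cv2.INTER_CUBIC)
cv2.imwrite("pics/z1.png",np.hstack([a[:,:,::-1],b[:,:,::-1]])[:, :800])
E
```

```text
cap [0.47861746 0.34135347 0.22      ]
cap [0.46311287 0.18049177 0.22      ]
(405, 300) 0 [ 0.395 -0.034  0.   ] [[441. 171.]]
(405, 300) 0.1 [ 0.39  -0.017  0.1  ] [[452. 133.]]
(405, 300) 0.2 [ 0.385 -0.001  0.2  ] [[466.  88.]]
(405, 300) 0.3 [0.379 0.016 0.3  ] [[481.  35.]]
(380, 256) 0 [0.493 0.017 0.   ] [[389. 177.]]
(380, 256) 0.1 [0.479 0.029 0.1  ] [[402. 138.]]
(380, 256) 0.2 [0.465 0.041 0.2  ] [[417.  92.]]
(380, 256) 0.3 [0.451 0.053 0.3  ] [[434.  38.]]
(345, 160) 0 [0.721 0.089 0.   ] [[269. 178.]]
(345, 160) 0.1 [0.687 0.094 0.1  ] [[284. 139.]]
(345, 160) 0.2 [0.653 0.1   0.2  ] [[302.  93.]]
(345, 160) 0.3 [0.619 0.106 0.3  ] [[322.  38.]]
```

View pics/z1.png

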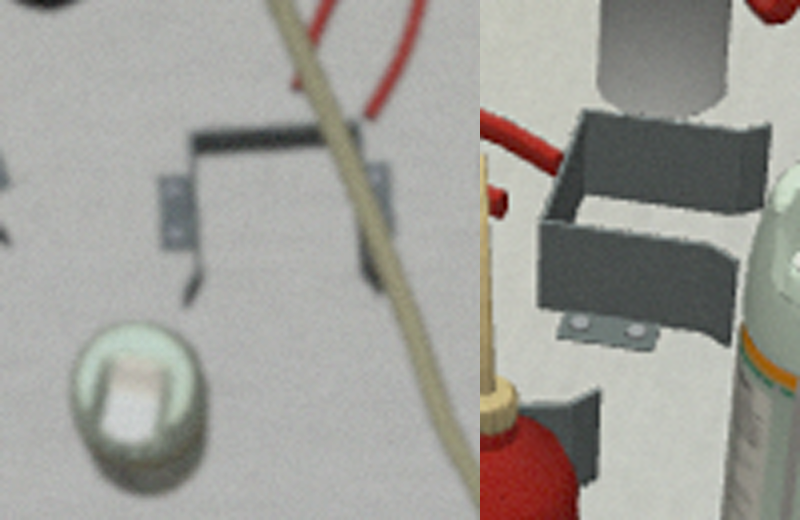

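The zoom shows the empty bay from above with its back plate at crop (192..358,130), and its corners clearly in the scene crop. The hose crosses above the bay's right wall, and the can's front base edge is at (148,493).

```bash
cat > m.py <<'E'
from h import *
from scipy.optimize import least_squares
t=ctrl.read_camera("top");s=ctrl.read_camera("scene")
S=[((40.5,48,50),(305,184.5)),((40.5,48,0),(305,206.2)),((40.5,-46,50),(315.8,157.5)),((-51,55,50),(354.5,195.5)),((-51,55,0),(352.5,216.2)),((-51,-55,50),(362.5,161.2)),((-51,-55,0),(361.2,182.5))]
T=[((40.5,48,50),(318,192.5)),((40.5,-48,50),(359.5,190.5)),((37.5,45,0),(318.8,198))]
def W(q,P):
    P=np.array(P,float)/1e3;c,n=np.cos(q[2]),np.sin(q[2])
    return np.c_[q[0]+c*P[:,0]-n*P[:,1],q[1]+n*P[:,0]+c*P[:,1],P[:,2]]
f=lambda q:np.r_[(uv(s,W(q,[a for a,_ in S]))-[b for _,b in S]).ravel(),(uv(t,W(q,[a for a,_ in T]))-[b for _,b in T]).ravel()]
r=least_squares(f,[.6,.12,.1],loss="soft_l1");q=r.x;print("bay",q.round(4),r.fun.round(1))
E
python3 - <<'E'
from m import *
# cans from base + cap contour
e=onz(t,(307,283.2),0);print("can front edge",e.round(4))
c0=np.array([e[0]+.031,e[1]])
rg=[d for d in ctrl.cut_out(t,"spray_can")]
for d in rg:
    m=d["region"].astype(np.uint8)
    def iou(p):
        k=np.zeros((400,640),np.uint8)
        P=np.vstack([circ(*p,0,.032),circ(*p,.19,.032),circ(*p,.22,.025)])
        cv2.fillConvexPoly(k,cv2.convexHull((uv(t,P)*16).astype(np.int32)),1,shift=4)
        return (k&m).sum()/(k|m).sum()
    u,v,w,h=d["rect"];b=onz(t,(u,v),.11)[:2];g=[(iou((b[0]+i*.002,b[1]+j*.002)),b[0]+i*.002,b[1]+j*.002) for i in range(-15,16) for j in range(-15,16)]
    print(d["score"],d["rect"],max(g))
H=np.array([(205,2),(250,20),(290,45),(320,68),(350,90),(380,110),(445,150)],float)
for a in((270,0),(318,80),(352,165),(378,235),(410,330),(440,420),(470,480)):
    px=np.array(a)/4+[270,160];best=min(((abs(np.interp(w[0],H[:,0],H[:,1])-w[1]),z) for z in np.arange(0,.5,.005) for w in uv(s,onz(t,px,z))))
    print("hose",onz(t,px,best[1]).round(3),best)
a=t["frame"].copy();b=s["frame"].copy()
for p,im in((t,a),(s,b)):
    w=[(-51,54,50),(-37.5,45,50),(37.5,45,50),(37.5,-45,50),(-37.5,-45,50),(-51,-54,50)]
    for z in(50,0):cv2.polylines(im,[uv(p,W(q,[(x,y,z) for x,y,_ in w])).round().astype(int)],False,(255,0,0) if z else (0,0,255))
    for z in(0,.19):cv2.polylines(im,[uv(p,circ(*c0,z,.032)).round().astype(int)],True,(255,0,255))
z=lambda i,x,y:cv2.resize(i[y:y+150,x:x+130],None,fx=3,fy=3)
cv2.imwrite("pics/ov.png",np.hstack([z(a,260,150),z(b,300,120)])[:,:,::-1])
E
```

```text
bay [0.592  0.1061 0.0353] [-0.5  0.3 -0.8  0.5  0.1 -0.7  0.2 -0.7  0.2  0.6  1.2 -0.4  0.5 -0.5
 -1.  -0.6  0.9 -0.8 -0.3  0.8]
can front edge [0.4358 0.1808 0.    ]
0.78 [221.8, 258.1, 45.7, 45.9] (np.float64(0.9461388708630759), np.float64(0.4792033503800851), np.float64(0.3475521233095425))
0.64 [306.6, 263.5, 29.7, 44.2] (np.float64(0.9704708699122107), np.float64(0.46732437218094625), np.float64(0.18257707266820528))
hose [0.631 0.117 0.265] (np.float64(0.2989052748534391), np.float64(0.265))
hose [0.602 0.095 0.235] (np.float64(1.1284542817368504), np.float64(0.23500000000000001))
hose [0.569 0.078 0.205] (np.float64(0.9817789506972758), np.float64(0.20500000000000002))
hose [0.54  0.065 0.18 ] (np.float64(0.029354444248340883), np.float64(0.18))
hose [0.499 0.048 0.15 ] (np.float64(0.5916896729093537), np.float64(0.15))
hose [0.459 0.032 0.12 ] (np.float64(0.32879450059812143), np.float64(0.12))
hose [0.431 0.015 0.095] (np.float64(0.48483131966006), np.float64(0.095))
```

View pics/ov.png

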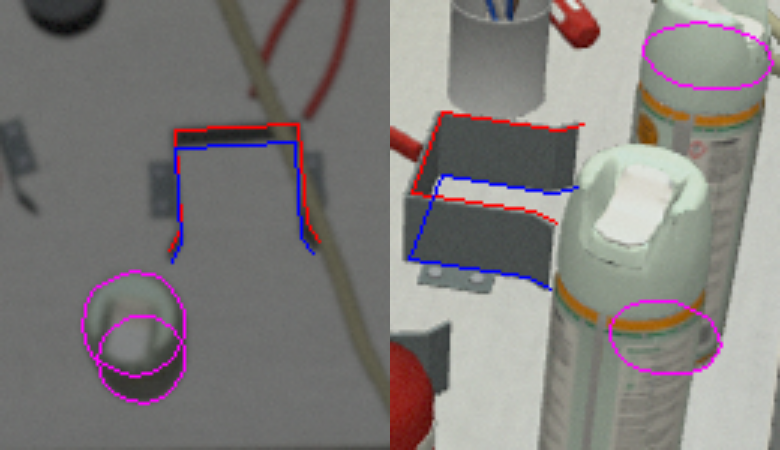

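The overlay fits. The bay is at (0.592, 0.106) with yaw 0.035, and the near can is at (0.467, 0.182). The other can, at (0.479, 0.348), is left alone. The hose passes above the bay's right side. I'll push the can with two half-open fingers as a cradle, leaned about 36°.

```bash
cat >> h.py <<'E'
from scipy.spatial.transform import Rotation as Ro
def Rt(h,lean):  # tool x back, y left, z down leaning toward heading h (deg)
    return Ro.from_euler('z',h,degrees=True)*Ro.from_matrix(np.array([[-1,0,0],[0,1,0],[0,0,-1.]]))*Ro.from_euler('y',-lean,degrees=True)
def plan(pos=None,R=None):
    s=ctrl.read_state();C=Ro.from_quat(s["orientation"]);z=C.apply([0,0,1]);x=C.apply([1,0,0])
    print("t",round(s["clock"],2),"pos",s["tool_pos"].round(4),"z",z.round(3),"x",x.round(3),"q",s["joint_pos"].round(2),"F",s["wrist_force"].round(1),"g",round(s["grip_width"],2))
    if pos is not None:print("shift cm",(C.inv().apply(np.array(pos)-s["tool_pos"])*100).round(2))
    if R is not None:print("turn deg",np.degrees((C.inv()*R).as_rotvec()).round(1))
E
python3 - <<'E'
from h import *
plan([.33,.25,.25],Rt(-30,0))
E
```

```text
t 0.95 pos [ 0.2173 -0.4779  0.25  ] z [ 0.  0. -1.] x [0.91  0.414 0.   ] q [-1.14  0.26 -0.14  1.17  0.    1.57] F [0.  0.2 1.2] g 1.0
shift cm [ 4.039e+01 -6.159e+01  1.000e-02]
turn deg [   0.    -0.  -125.5]
```

```bash
python3 -m handwheel '[[2,-3.1,0,0,0,0,1],[2,-3.1,0,0,0,0,1],[2,-3.1,0,0,0,0,1],[2,-3.1,0,0,0,0,1],[2,-3.1,0,0,0,0,1],[2,-3.1,0,0,0,0,1],[2,-3.1,0,0,0,0,1],[2,-3.1,0,0,0,0,1],[2,-3.1,0,0,0,0,1],[2,-3.1,0,0,0,0,1]]'
python3 -m handwheel '[[2,-3.1,0,0,0,0,0.6],[2,-3.1,0,0,0,0,0.53],[2,-3.1,0,0,0,0,0.53],[2,-3.1,0,0,0,0,0.53],[2,-3.1,0,0,0,0,0.53],[2,-3.1,0,0,0,0,0.53],[2,-3.1,0,0,0,0,0.53],[2,-3.1,0,0,0,0,0.53],[2,-3.1,0,0,0,0,0.53],[2,-3.1,0,0,0,0,0.53]]'
python3 -m handwheel '[[0,0,0,0,0,-10.5,0.53],[0,0,0,0,0,-10.5,0.53],[0,0,0,0,0,-10.5,0.53],[0,0,0,0,0,-10.5,0.53],[0,0,0,0,0,-10.5,0.53],[0,0,0,0,0,-10.5,0.53]]'
python3 -m handwheel '[[0,0,0,0,0,-10.5,0.53],[0,0,0,0,0,-10.5,0.53],[0,0,0,0,0,-10.5,0.53],[0,0,0,0,0,-10.5,0.53],[0,0,0,0,0,-10.5,0.53],[0,0,0,0,0,-10.5,0.53],[0,0,0,0,0,0,0.53]]'
python3 - <<'E'
from h import *
plan([.385,.229,.25],Rt(-30,36))
E
```

```text
clock: 2.2
tool_pos: [0.2711, -0.1118, 0.2502]
orientation: [0.977, 0.212, 0.0, 0.0]
wrist_force: [-0.1, -0.0, 0.2]
grip_width: 1.002
grip_force: 0.0
clock: 3.45
tool_pos: [0.3496, 0.2012, 0.2516]
orientation: [0.97, 0.241, -0.006, -0.024]
wrist_force: [-0.3, 0.1, -0.3]
grip_width: 0.529
grip_force: 0.0
clock: 4.2
tool_pos: [0.3494, 0.2004, 0.2516]
orientation: [0.7, 0.714, 0.007, -0.023]
wrist_force: [0.2, 0.2, 0.4]
grip_width: 0.534
grip_force: 0.0
clock: 5.08
tool_pos: [0.3492, 0.2005, 0.2516]
orientation: [0.227, 0.973, 0.018, -0.016]
wrist_force: [-0.2, 0.0, -0.6]
grip_width: 0.529
grip_force: 0.0
t 5.08 pos [0.3492 0.2005 0.2516] z [-0.023  0.043 -0.999] x [-0.896  0.442  0.04 ] q [ 0.48  0.05 -0.39  1.13  0.05  0.94] F [-0.2  0.  -0.6] g 0.53
shift cm [-1.95  4.14  0.19]
turn deg [  2.6 -38.3   3.1]
```

```bash
python3 -m handwheel '[[-0.5,1,0,0,0,0,0.53],[-0.5,1,0,0,0,0,0.53],[-0.5,1,0,0,0,0,0.53],[-0.5,1.1,0.2,0,0,0,0.53],[0,0,0,0.6,-9.6,0.8,0.53],[0,0,0,0.6,-9.6,0.8,0.53],[0,0,0,0.6,-9.6,0.8,0.53],[0,0,0,0.6,-9.6,0.8,0.53],[0,0,0,0,0,0,0.53]]'
python3 - <<'E'
from h import *
plan([.385,.229,.03],Rt(-30,36))
E
```

```text
clock: 6.2
tool_pos: [0.3824, 0.2301, 0.2483]
orientation: [0.242, 0.92, -0.078, 0.299]
wrist_force: [0.0, 0.2, -0.6]
grip_width: 0.53
grip_force: 0.0
t 6.2 pos [0.3824 0.2301 0.2483] z [ 0.512 -0.289 -0.809] x [-0.704  0.399 -0.588] q [ 0.95  0.05 -0.56  0.88 -0.62  1.44] F [ 0.   0.2 -0.6] g 0.53
shift cm [1.261e+01 1.000e-02 1.783e+01]
turn deg [ 0.3 -0.   0.4]
```

```bash
python3 -m handwheel '[[1.26,0,1.78,0,0,0,0.53],[1.26,0,1.78,0,0,0,0.53],[1.26,0,1.78,0,0,0,0.53],[1.26,0,1.78,0,0,0,0.53],[1.26,0,1.78,0,0,0,0.53],[1.26,0,1.78,0,0,0,0.53],[1.26,0,1.78,0,0,0,0.53],[1.26,0,1.78,0,0,0,0.53],[0.8,0,1.1,0,0,0,0.53],[0,0,0,0,0,0,0.53]]'
python3 - <<'E'
from h import *
plan([.385,.229,.03],Rt(-30,36))
a=ctrl.read_camera("scene");b=ctrl.read_camera("top");print(b["frame"].shape)
x=cv2.resize(a["frame"][120:320,280:480],None,fx=2,fy=2);y=cv2.resize(b["frame"][180:320,210:350],(400,400))
cv2.imwrite("pics/d1.png",np.hstack([x,cv2.convertScaleAbs(y,alpha=1.6)])[:,:,::-1])
E
```

```text
clock: 7.45
tool_pos: [0.3876, 0.2282, 0.0613]
orientation: [0.246, 0.919, -0.078, 0.299]
wrist_force: [0.3, -0.4, 0.4]
grip_width: 0.531
grip_force: 0.0
t 7.45 pos [0.3876 0.2282 0.0613] z [ 0.511 -0.29  -0.809] x [-0.701  0.405 -0.588] q [ 0.93  0.32 -0.85  0.31 -0.62  1.43] F [ 0.3 -0.4  0.4] g 0.53
shift cm [ 2.05 -0.07  2.38]
turn deg [ 0.2 -0.  -0. ]
(400, 640, 3)
```

View pics/d1.png

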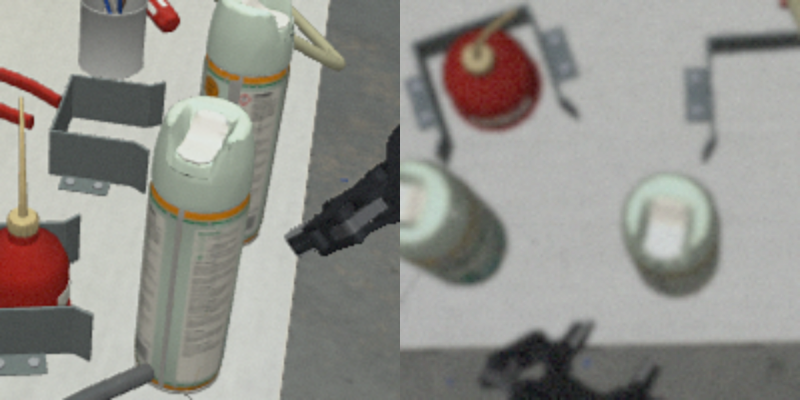

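The left finger tip shows at about top px (276,294) and the right one at (299,309), with the can clear ahead. I'll check the tip geometry while planning the descent.

```bash
python3 - <<'E'
from h import *
b=ctrl.read_camera("top");s=ctrl.read_state();C=Ro.from_quat(s["orientation"])
for px in((275.8,293.7),(299.3,309.5)):print(C.inv().apply(onz(b,px,.052)-s["tool_pos"]).round(4))
plan([.39,.2265,.030])
E
```

```text
[-0.003   0.0253  0.0154]
[ 0.0005 -0.0338  0.0124]
t 7.6 pos [0.3878 0.2289 0.0625] z [ 0.513 -0.289 -0.808] x [-0.699  0.405 -0.589] q [ 0.94  0.31 -0.85  0.31 -0.62  1.43] F [0.9 1.3 0.4] g 0.53
shift cm [ 1.67 -0.12  2.81]
```

```bash
python3 -m handwheel '[[0.6,0,1,0,0,0,0.53],[0.6,0,1,0,0,0,0.53],[0.55,-0.1,0.95,0,0,0,0.53],[-0.81,0,0.59,0,0,0,0.53],[-0.81,0,0.59,0,0,0,0.53],[-0.81,0,0.59,0,0,0,0.53],[-0.4,0,0.3,0,0,0,0.53],[-0.2,0,0.15,0,0,0,0.53],[-0.2,0,0.15,0,0,0,0.53],[0,0,0,0,0,0,0.53]]'
python3 - <<'E'
from h import *
plan([.43,.2035,.028],Rt(-30,36))
E
```

```text
clock: 8.85
tool_pos: [0.4241, 0.2062, 0.0276]
orientation: [0.245, 0.919, -0.077, 0.3]
wrist_force: [0.0, -0.5, 0.3]
grip_width: 0.532
grip_force: 0.0
t 8.85 pos [0.4241 0.2062 0.0276] z [ 0.513 -0.289 -0.808] x [-0.7    0.404 -0.589] q [ 0.83  0.38 -0.9   0.12 -0.61  1.3 ] F [ 0.  -0.5  0.3] g 0.53
shift cm [-0.55  0.06  0.35]
turn deg [0.3 0.1 0. ]
```

```bash
python3 -m handwheel '[[-0.2,0,0.15,0,0,0,0.53],[-0.2,0,0.15,0,0,0,0.53],[-0.2,0,0.15,0,0,0,0.53],[-0.2,0,0.15,0,0,0,0.53],[-0.37,-0.21,0.27,0,0,0,0.53],[-0.37,-0.21,0.27,0,0,0,0.53],[-0.37,-0.21,0.27,0,0,0,0.53],[-0.37,-0.21,0.27,0,0,0,0.53]]'
cat > can.py <<'E'
from h import *
def can(guess):
    t=ctrl.read_camera("top");best=None
    for d in ctrl.cut_out(t,"spray_can"):
        m=d["region"].astype(np.uint8)
        def iou(p):
            k=np.zeros((400,640),np.uint8)
            P=np.vstack([circ(*p,0,.032),circ(*p,.19,.032),circ(*p,.22,.025)])
            cv2.fillConvexPoly(k,cv2.convexHull((uv(t,P)*16).astype(np.int32)),1,shift=4)
            return (k&m).sum()/(k|m).sum()
        u,v,w,h=d["rect"];b=onz(t,(u,v),.11)[:2]
        g=max((iou((b[0]+i*.002,b[1]+j*.002)),b[0]+i*.002,b[1]+j*.002) for i in range(-12,13) for j in range(-12,13))
        print("can",np.round(g,3))
        if best is None or np.hypot(g[1]-guess[0],g[2]-guess[1])<np.hypot(best[0]-guess[0],best[1]-guess[1]):best=g[1:]
    s=ctrl.read_state();C=Ro.from_quat(s["orientation"]);z=C.apply([0,0,1]);x=-C.apply([1,0,0])
    v=np.array(best)-s["tool_pos"][:2];h=np.arctan2(x[1],x[0])
    print("heading",np.degrees(h).round(1),"can rel TCP fwd/left",(v@[np.cos(h),np.sin(h)]).round(4),(v@[-np.sin(h),np.cos(h)]).round(4))
    return best,t
E
python3 - <<'E'
from can import *
can((.48,.17));plan()
E
```

```text
clock: 9.85
tool_pos: [0.4446, 0.1846, 0.0274]
orientation: [0.245, 0.919, -0.077, 0.3]
wrist_force: [-1.2, 2.4, 1.0]
grip_width: 0.533
grip_force: 1.4
can [0.959 0.478 0.167]
can [0.95  0.48  0.346]
heading -30.0 can rel TCP fwd/left 0.0371 0.0019
t 9.95 pos [0.4447 0.1842 0.0275] z [ 0.513 -0.29  -0.808] x [-0.699  0.404 -0.59 ] q [ 0.75  0.38 -0.92  0.06 -0.6   1.21] F [-0.5  0.2 -0.5] g 0.53
```

```bash
python3 -m handwheel '[[-0.37,-0.22,0.27,0,0,0,0.53],[-0.37,-0.22,0.27,0,0,0,0.53],[-0.37,-0.22,0.27,0,0,0,0.53],[-0.37,-0.22,0.27,0,0,0,0.53],[-0.37,-0.22,0.27,0,0,0,0.53],[-0.37,-0.22,0.27,0,0,0,0.53],[-0.37,-0.22,0.27,0,0,0,0.53],[-0.37,-0.22,0.27,0,0,0,0.53],[-0.37,-0.22,0.27,0,0,0,0.53],[0,0,0,0,0,0,0.53]]'
python3 - <<'E'
from can import *
can((.505,.13));plan()
E
```

```text
clock: 11.2
tool_pos: [0.4706, 0.1465, 0.0274]
orientation: [0.245, 0.918, -0.078, 0.3]
wrist_force: [0.4, 0.5, 0.3]
grip_width: 0.529
grip_force: 0.4
can [0.959 0.504 0.128]
can [0.968 0.478 0.346]
can [0.159 0.603 0.291]
can [0.254 0.718 0.044]
heading -30.0 can rel TCP fwd/left 0.0386 0.0006
t 11.3 pos [0.4705 0.1467 0.0274] z [ 0.513 -0.291 -0.808] x [-0.699  0.404 -0.59 ] q [ 0.64  0.37 -0.95 -0.04 -0.57  1.08] F [0.3 0.9 0.5] g 0.53
```

```bash
python3 -m handwheel '[[-0.37,-0.22,0.27,0,0,0,0.53],[-0.37,-0.22,0.27,0,0,0,0.53],[-0.37,-0.22,0.27,0,0,0,0.53],[-0.37,-0.22,0.27,0,0,0,0.53],[-0.37,-0.22,0.27,0,0,0,0.53],[-0.25,-0.15,0.18,0,0,0,0.53],[0,0,0,0,0,0,0.53],[0.65,0,-0.47,0,0,0,0.53],[0,0,0,0,0,0,0.53]]'
python3 - <<'E'
from can import *
b,t=can((.52,.105));C=np.array(b);s=np.radians(2)
plan([*(C-.046*np.array([np.cos(s),np.sin(s)])),.0275],Rt(2,36))
E
```

```text
clock: 12.42
tool_pos: [0.4789, 0.1272, 0.027]
orientation: [0.245, 0.919, -0.078, 0.3]
wrist_force: [-0.2, 0.1, -0.7]
grip_width: 0.532
grip_force: 0.0
can [0.958 0.52  0.104]
can [0.953 0.479 0.346]
heading -29.9 can rel TCP fwd/left 0.0464 -0.0003
t 12.53 pos [0.4796 0.1274 0.0273] z [ 0.513 -0.29  -0.808] x [-0.7    0.403 -0.589] q [ 0.58  0.37 -0.97 -0.09 -0.55  1.01] F [ 0.8  0.  -0.3] g 0.53
shift cm [-0.61 -2.46  0.4 ]
turn deg [-18.5   0.2 -25.8]
```

Orbit round the can in four rows, holding the distance.

```bash
python3 -m handwheel '[[-0.03,-0.64,0.02,-4.65,0,-6.45,0.53],[-0.03,-0.64,0.02,-4.65,0,-6.45,0.53],[-0.03,-0.64,0.02,-4.65,0,-6.45,0.53],[-0.03,-0.64,0.02,-4.65,0,-6.45,0.53],[0,0,0,0,0,0,0.53]]'
python3 - <<'E'
from can import *
b,t=can((.52,.105));C=np.array(b);s=np.radians(2)
plan([*(C-.046*np.array([np.cos(s),np.sin(s)])),.0275],Rt(2,36))
a=ctrl.read_camera("scene")
x=cv2.resize(a["frame"][40:240,280:480],None,fx=2,fy=2);y=cv2.resize(t["frame"][170:310,270:410],(400,400))
cv2.imwrite("pics/d2.png",np.hstack([x,cv2.convertScaleAbs(y,alpha=1.6)])[:,:,::-1])
E
```

```text
clock: 13.15
tool_pos: [0.4724, 0.1009, 0.0268]
orientation: [-0.014, 0.951, 0.005, 0.31]
wrist_force: [-0.2, 0.4, 0.5]
grip_width: 0.531
grip_force: 0.0
can [0.965 0.478 0.347]
can [0.964 0.521 0.105]
heading 1.8 can rel TCP fwd/left 0.0473 0.0011
t 13.25 pos [0.4737 0.1027 0.0273] z [ 0.59   0.02  -0.807] x [-0.807 -0.026 -0.59 ] q [ 0.32  0.33 -1.25 -0.61 -0.16  0.23] F [0.6 0.6 0.5] g 0.54
shift cm [-0.12  0.09  0.06]
turn deg [-0.   0.2 -0.2]
```

View pics/d2.png

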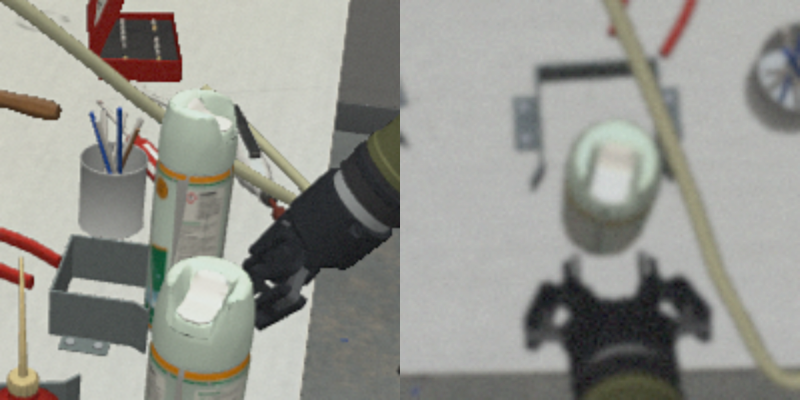

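The can stands upright in front of the bay mouth, with the fingers just behind it at the crop's lower middle. I'll push straight in, slightly left, to keep clear of the hose.

```bash
python3 -m handwheel '[[-0.4,0.02,0.29,0,0,0,0.53],[-0.4,0.02,0.29,0,0,0,0.53],[-0.4,0.02,0.29,0,0,0,0.53],[-0.4,0.02,0.29,0,0,0,0.53],[-0.4,0.02,0.29,0,0,0,0.53],[-0.4,0.02,0.29,0,0,0,0.53],[0,0,0,0,0,0,0.53]]'
python3 - <<'E'
from can import *
b,t=can((.545,.107));plan([*(np.array([.592,.1061])),.0275],Rt(2,36))
E
```

```text
clock: 14.18
tool_pos: [0.5039, 0.1053, 0.0276]
orientation: [-0.016, 0.95, 0.006, 0.311]
wrist_force: [-2.1, 0.0, -1.3]
grip_width: 0.53
grip_force: 0.7
can [0.954 0.543 0.107]
can [0.944 0.479 0.345]
heading 2.0 can rel TCP fwd/left 0.0391 0.0008
t 14.28 pos [0.5038 0.1053 0.0278] z [ 0.591  0.022 -0.806] x [-0.806 -0.027 -0.592] q [ 0.29  0.34 -1.18 -0.57 -0.15  0.21] F [-0.1 -0.3 -0.1] g 0.53
shift cm [-7.09 -0.23  5.24]
turn deg [ 0.1  0.3 -0. ]
```

```bash
python3 -m handwheel '[[-0.4,0.02,0.29,0,0,0,0.53],[-0.4,0.02,0.29,0,0,0,0.53],[-0.4,0.02,0.29,0,0,0,0.53],[-0.4,0.02,0.29,0,0,0,0.53],[-0.4,0.02,0.29,0,0,0,0.53],[-0.4,0.02,0.29,0,0,0,0.53],[0,0,0,0,0,0,0.53]]'
python3 - <<'E'
from can import *
b,t=can((.575,.109));plan()
a=ctrl.read_camera("scene")
x=cv2.resize(a["frame"][40:240,280:480],None,fx=2,fy=2);y=cv2.resize(t["frame"][170:310,270:410],(400,400))
cv2.imwrite("pics/d3.png",np.hstack([x,cv2.convertScaleAbs(y,alpha=1.6)])[:,:,::-1])
E
```

```text
clock: 15.15
tool_pos: [0.5335, 0.1075, 0.0278]
orientation: [-0.016, 0.95, 0.006, 0.311]
wrist_force: [-1.2, 0.0, 0.1]
grip_width: 0.527
grip_force: 0.7
can [0.959 0.572 0.11 ]
can [0.952 0.478 0.345]
heading 2.0 can rel TCP fwd/left 0.0385 0.0014
t 15.25 pos [0.5334 0.1076 0.0279] z [ 0.591  0.022 -0.806] x [-0.806 -0.028 -0.592] q [ 0.28  0.37 -1.11 -0.53 -0.14  0.2 ] F [ 0.6 -0.3  0.3] g 0.53
```

View pics/d3.png

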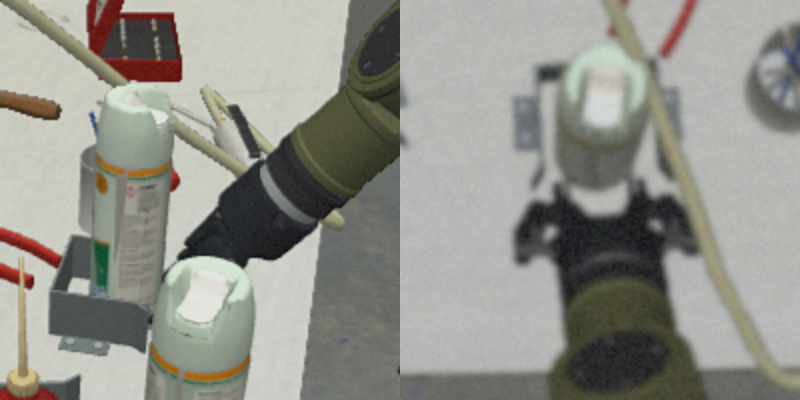

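The can stands upright inside the bay, about 25 mm from the back plate. The hose shows clearly in the scene crop, from (0,0) past the cap to (240,170), so I'll triangulate it more precisely before the last stretch.

```bash
python3 - <<'E'
from h import *
t=ctrl.read_camera("top");s=ctrl.read_camera("scene")
def msk(f):
    h=cv2.cvtColor(f,cv2.COLOR_RGB2HSV);return cv2.inRange(h,(20,50,60),(34,160,255))
m=msk(s["frame"]);mt=msk(t["frame"])
def runs(v):
    i=np.flatnonzero(v);return [(r[0],r[-1]) for r in np.split(i,np.flatnonzero(np.diff(i)>1)+1) if len(r)>3] if len(i) else []
H=[]
for u in range(285,430,8):
    r=runs(m[:,u]);print(u,r[:3]);
T=[]
for v in range(120,300,12):
    r=runs(mt[v,300:430]);print("top",v,[(a+300,b+300) for a,b in r])
E
```

```text
285 [(np.int64(35), np.int64(38)), (np.int64(226), np.int64(235))]
293 [(np.int64(223), np.int64(237))]
301 []
309 []
317 []
325 []
333 []
341 [(np.int64(79), np.int64(82))]
349 []
357 []
365 []
373 []
381 [(np.int64(109), np.int64(114))]
389 [(np.int64(88), np.int64(97)), (np.int64(114), np.int64(117))]
397 [(np.int64(120), np.int64(123))]
405 []
413 [(np.int64(111), np.int64(114))]
421 []
429 [(np.int64(102), np.int64(118))]
top 120 []
top 132 []
top 144 []
top 156 []
top 168 []
top 180 []
top 192 []
top 204 []
top 216 []
top 228 [(np.int64(365), np.int64(368))]
top 240 []
top 252 []
top 264 []
top 276 []
top 288 []
```

```bash
python3 -m handwheel '[[-0.4,0.07,0.29,0,0,0,0.53],[-0.4,0.07,0.29,0,0,0,0.53],[-0.4,0.07,0.29,0,0,0,0.53]]'
python3 -m handwheel '[[-0.16,0.02,0.12,0,0,0,0.53],[-0.16,0.02,0.12,0,0,0,0.53]]'
python3 - <<'E'
from can import *
can((.595,.112));plan()
E
```

```text
clock: 15.78
tool_pos: [0.5473, 0.11, 0.0274]
orientation: [-0.017, 0.95, 0.006, 0.31]
wrist_force: [-2.9, -0.6, 1.3]
grip_width: 0.53
grip_force: 2.0
clock: 16.02
tool_pos: [0.5512, 0.1106, 0.0273]
orientation: [-0.017, 0.95, 0.006, 0.31]
wrist_force: [-3.3, -0.8, 1.3]
grip_width: 0.533
grip_force: 2.1
can [0.968 0.479 0.345]
can [0.886 0.59  0.113]
heading 2.0 can rel TCP fwd/left 0.0389 0.001
t 16.12 pos [0.5515 0.1107 0.0275] z [ 0.59   0.022 -0.807] x [-0.807 -0.028 -0.591] q [ 0.27  0.38 -1.07 -0.5  -0.14  0.19] F [-1.  -0.7 -1.7] g 0.53
```

Can at 0.590, with the seat at about 0.5975. I'll creep forward and watch for the force rise at the back plate.

```bash
for i in 1; do :; done; python3 -m handwheel '[[-0.16,0,0.12,0,0,0,0.53],[-0.16,0,0.12,0,0,0,0.53]]'|grep -E "pos|wrist"
python3 -m handwheel '[[-0.12,0,0.09,0,0,0,0.53],[0,0,0,0,0,0,0.53]]'|grep -E "pos|wrist"
python3 -m handwheel '[[-0.12,0,0.09,0,0,0,0.53]]'|grep -E "pos|wrist"
python3 - <<'E'
from can import *
can((.597,.112));plan()
E
```

```text
tool_pos: [0.5552, 0.1107, 0.0274]
wrist_force: [-3.1, -0.3, 0.7]
tool_pos: [0.5571, 0.1108, 0.0275]
wrist_force: [-1.2, 0.2, -0.9]
tool_pos: [0.5581, 0.1108, 0.0274]
wrist_force: [-4.0, 0.8, 0.7]
can [0.868 0.595 0.115]
can [0.944 0.479 0.345]
can [0.187 0.568 0.338]
heading 2.0 can rel TCP fwd/left 0.0364 0.0028
t 16.85 pos [0.5582 0.1108 0.0274] z [ 0.59   0.022 -0.807] x [-0.807 -0.028 -0.59 ] q [ 0.27  0.39 -1.05 -0.49 -0.14  0.19] F [-1.7 -0.4 -0.2] g 0.53
```

```bash
python3 -m handwheel '[[-0.1,0,0.07,0,0,0,0.53]]'|grep -E "pos|wrist"
python3 -m handwheel '[[-0.1,0,0.07,0,0,0,0.53]]'|grep -E "pos|wrist"
python3 -m handwheel '[[-0.1,0,0.07,0,0,0,0.53]]'|grep -E "pos|wrist"
```

```text
tool_pos: [0.5586, 0.1108, 0.0271]
wrist_force: [-8.6, -0.9, 5.8]
tool_pos: [0.5588, 0.1108, 0.0269]
wrist_force: [-12.1, -0.8, 9.9]
tool_pos: [0.5589, 0.1109, 0.0266]
wrist_force: [-17.0, -0.8, 14.3]
```

Contact: the TCP has stopped at 0.559, which puts the can at 0.597, the seat depth. Backing off along the tool's retreat direction, then a look.

```bash
python3 -m handwheel '[[0.4,0,-0.3,0,0,0,0.53],[0.8,0,-0.6,0,0,0,0.53],[1.6,0,-1.2,0,0,0,0.53],[1.6,0,-1.2,0,0,0,0.53],[1.6,0,-1.2,0,0,0,0.53],[1.6,0,-1.2,0,0,0,0.53],[0,0,0,0,0,0,0.53]]'
python3 - <<'E'
from can import *
b,t=can((.597,.112));plan()
a=ctrl.read_camera("scene");im=a["frame"].copy()
from m import W
q=[.592,.1061,.0353]
x=cv2.resize(im[90:210,290:410],(400,400));y=cv2.resize(t["frame"][160:280,280:400],(400,400))
cv2.imwrite("pics/d4.png",np.hstack([x,cv2.convertScaleAbs(y,alpha=1.6)])[:,:,::-1])
E
```

```text
clock: 18.1
tool_pos: [0.4655, 0.1074, 0.0283]
orientation: [-0.017, 0.951, 0.006, 0.31]
wrist_force: [0.3, -1.2, -0.7]
grip_width: 0.527
grip_force: 0.0
can [0.967 0.48  0.348]
can [0.881 0.596 0.113]
heading 2.0 can rel TCP fwd/left 0.1279 0.0005
t 18.2 pos [0.4683 0.108  0.0293] z [ 0.592  0.022 -0.806] x [-0.805 -0.028 -0.592] q [ 0.34  0.32 -1.25 -0.61 -0.18  0.25] F [-0.5  0.7 -0.2] g 0.53
bay [0.592  0.1061 0.0353] [-0.5  0.3 -0.8  0.5  0.1 -0.7  0.2 -0.7  0.2  0.6  1.2 -0.4  0.5 -0.5
 -1.  -0.6  0.9 -0.8 -0.3  0.8]
```

View pics/d4.png

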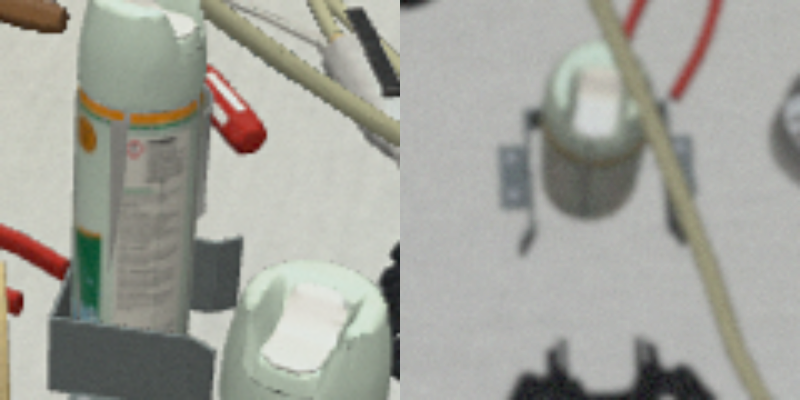

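The can stands upright in the bay against the back plate, and the fingers are about 70 mm clear of it.

```bash
python3 -c "
from workcell import ctrl
print(ctrl.finish_job())"
```

```text
the job is handed in; nothing more can be done
None
```

I pushed the spray can upright into the empty bay until it stopped against the back plate, about 6 mm left of centre to keep clear of an overhead hose, drew the hand back about 9 cm and handed the job in at about 18 s; no verdict came back, and I did not re-measure the oil can, tin, pot or pliers at the end.

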